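# Shut and bolt the slide incubator

## Robot

A 6-joint arm with a two-finger parallel gripper is mounted at the origin on a cart in front of the work surface, level with it; the furniture and walls round the work are solid. World frame = base frame: x ahead of the robot, y to its left, z up, the work surface at z = 0. Lengths are in m, angles in rad, forces in N, time in s.
With the tool pointing down it reaches from about 0.3 to 0.875 m from the base axis. Payload 6.4 kg.
Tool frame: the origin (TCP) lies at the very end of the fingers, on their centre line; the grasp point (between the pads) lies 19 mm behind it; z points along the fingers, y is the line along which they close (so a half turn about z gives the same grasp; the last joint's range is limited). The gripper opens to 85 mm and grips with 20 to 120 N. Pads are 22 mm wide; open, the fingers measure 114 mm over their backs; the gripper's body (76 mm by 85 mm) begins 54 mm behind the grasp point. The pads swing forward as they close: fully open they stand 13 mm farther back than shut.
Start: joints at [1.105, 0.181, 1.607, -0, 1.354, -0.206], TCP at [0.148, 0.556, 0.231] pointing down, gripper open.
Joint ranges: [-2.99, 2.99], [-0.89, 2.07], [0.3, 2.58], [-1.14, 4.28], [0, 2.63], [-3.12, 3.12]. Speed limits (rad/s): [2.57, 2.57, 3.01, 3.14, 3.14, 3.14].

## Interface

Orientations are given as a unit quaternion [w, x, y, z].
In Python, from bench import * gives the robot as it stands. The module is installed in compiled form; this text tells all that it offers.
- The arm moves only by the tool arm_command, never from a script. Its arguments are lists of equal length, an entry for each row: "dp": the shift along the tool's x, y, z in units of 0.25 m (1.0 is 0.25 m), a list of three; "turn": the turn, a rotation vector about the tool's x, y, z in units of 30 degrees (1.0 is 30 degrees), a list of three; "jaw": the opening, from 0 (shut) to 1 (fully open). A call has 1 to 5 rows; each row is the pose to reach, as a shift and turn from the pose commanded when the call began, along the tool's axes at that moment; what a row does not reach only later rows make up. A row lasts 1/8 s, in which the tool goes at most 62.5 mm and 10.7 degrees, less where a joint would pass 70% of its speed; a pose out of reach is approached as far as the arm can. A call with a number of a shift or a turn outside -1 to 1 is refused whole. A call with a gripper value outside its range is refused whole. The fingers move at their own pace and stop on an object; the grip force is fixed at half the most. Time passes only in rows, so rows that repeat a pose let the fingers close. It gives the time, the measured TCP pose, the force, the opening and the grip force at its end, in the units of the state.
- get_obs(): the state, without advancing time (a new reading comes with each control period).
- camera(name): name is "scene" or "top" or "wrist"; returns the picture (480x640x3 uint8, blue, green, red); there is no depth.
- get_calibration(name): a dict with "camera_matrix" (3x3 intrinsics, pixels), "R" (3x3) and "t" (3): a world point X has camera coordinates R X + t; the wrist camera has in their place "mount" (4x4, takes a point from camera to tool coordinates, whose origin is the TCP and whose axes are the flange's). Camera axes: x right, y down, z forward; pixel columns grow to the right and rows downward; lengths in m; the calibration is good to about 2 mm. A picture is of the moment at which its call begins: read the wrist's pose just before it. get_calibration takes no time and is no camera call.
- hand_in(): hands the job in; it is judged then, once.
The state is a dict: "time_s": time; "q": joint angles; "dq": joint speeds; "joint_efforts": joint torques, N m; "eef_pos": TCP position; "eef_rot": TCP orientation; "wrist_force": force on the tool from outside, world axes, zero at the start; "torque": the same for the moment, N m; "opening": opening from 0.0 (shut) to 1.0 (fully open); "grasp_force": force on a finger pad.
Only numpy, scipy, OpenCV 4.12 (cv2) and the standard library are available. Lean on these libraries where they do the work, as an engineer would, in place of code of your own. Each camera call takes 0.05 s, during which the arm holds its last target. There are 200 camera calls.

## Task

Shut the slide incubator with your fingertips only: push its cover down flat over the slides, then push the tray fully home into the housing, and last push the bolt all the way across through the eye on the tray front. Do not grip or lift anything, do not force the mechanism, keep the slides lying in the tray and leave everything else standing where it is.

Things in the scene. Friction and masses are not known exactly. Their poses are not given: they have to be found in the camera images.
- incubator: Grey slide incubator housing, fixed, 120 x 130 x 62 mm (x, y, z). Origin: centre of its underside, on the bench. Its +x points into the housing (the way the tray shuts); the mouth, at x = -60 mm, faces roughly the robot's left. On the flat roof (z = 62 mm) two rails (top z = 72 mm, x -56 to -32, y -40 to +26 mm) guide the bolt; a small carton rests on the roof's rear half.
- tray (a joint): How far the tray is out, m: 0 = fully home, 0.115 = fully out; it slides straight out of the mouth (incubator -x), takes about 2 N to move and stays where left. It starts about 0.10 to 0.115 out.
- tray_front (a point): Middle of the outer face of the tray's flat upright front panel (126 mm wide, z = 6 to 60 mm, 12 mm thick), 33 mm above the bench. With the tray home it is at x = -72 mm, y = 0 in the incubator frame. Push it toward incubator +x. At its y = -50 mm end it carries a steel eye (6 mm thick along y) that reaches up to z = 84 mm and back over the roof; keep clear of it.
- tray_floor (a point): Middle of the top of the tray's inside floor, 12 mm above the bench, axes as the incubator's. The tray inside is 98 mm (x) by 96 mm (y) with walls up to z = 38 mm.
- cover (a joint): Angle of the black tray cover, rad: 0 = shut flat, 1.57 = standing upright. It starts open, 1.0 to 1.6. A stiff hinge: it stays where left and must be pushed all the way down (about 1 N near its free edge). The tray must not go in while the cover is up.
- cover_hinge (a point): Middle of the cover's hinge line, across the tray's inner end, 41 mm above the bench; hinge axis = incubator y. In the incubator frame it is at x = +30 mm minus the tray value, y = 0; with the tray out, just in front of the mouth.
- cover_edge (a point): Middle of the cover's free edge, on its outer face. The cover is a plate 88 mm long from the hinge, 84 mm wide; its outer face is 4 mm from the hinge line. Upright, that face looks to the housing (+x); to shut it, push the face over to -x and down until flat, 45 mm above the bench. A 3 mm lip runs along the free edge, which ends just behind the front panel, 15 mm lower than its top.
- bolt (a joint): Travel of the bolt on the roof, m: 0 to 0.004 = open (as it starts), 0.030 = fully across, through the eye. It slides to incubator -y, takes about 1.2 N and stays where left. It must not be slid before the tray is home.
- bolt_pin (a point): Top centre of the bolt's upright black thumb pin, 100 mm above the bench: a round pin 13 mm across, standing free from z = 78 to 100 mm. In the incubator frame at x = -44 mm, y = +3 mm minus the bolt value. Push it from its +y side toward -y.
- slides: Loose pack of glass slides, 34 x 82 x 5 mm, lying in the tray; origin: centre of the underside. It rides along in the tray.
- cover_glass_box: Bystander, loose. Small carton 26 x 52 x 24 mm lying on the rear half of the housing roof (top at 86 mm above the bench); origin: centre of the underside.
- marker_black: Bystander, loose. Marker pen, 12 x 136 x 13 mm, lying beside the tray on the robot's side; origin: centre of the underside, length along its y.
- tube_red: Bystander, loose. Capped sample tube, 16 x 80 x 15 mm, lying beside the tray on the far side; origin: centre of the underside, length along its y.
- stain_jar_c: Bystander, loose. Glass staining jar with black lid, 67 mm across, 114 mm tall, standing to the right; origin: centre of the underside.
- buffer_bottle: Bystander, loose. Dropper bottle, 25 mm across, 75 mm tall, standing to the right near the front edge; origin: centre of the underside.
- kit_carton: Bystander, loose. Upright carton 60 x 56 x 112 mm, standing at the back of the bench to the right; origin: centre of the underside.
- syringe: Bystander, loose. Small syringe, 21 x 79 x 13 mm, lying at the front edge to the right; origin: centre of the underside, length along its y.
Things that resemble listed ones, but are neither listed nor needed, are in the scene too. What is meant by the slides is not green or orange, and is the larger of those in its own colour.

How it is judged:
By the outcome, as a careful person would: the job done as asked, in the order asked, and still so for the second after the job is handed in, with the robot touching nothing.
It also fails if it takes over 50 s, if anything falls off the work surface, if the arm or the gripper's body presses on something with over 40 N, if the wrist force passes 120 N, or if a joint passes its speed limit or range.

## Working session

There is one attempt and no reset: what is moved stays moved. The work goes in short steps, Python scripts to look and compute and a tool call to move; the robot and the scene stay as the last step left them, time stands still between calls to the robot, and variables do not carry over. Pictures are saved under pics/ and viewed, at most 10 in all, crops included, and the job is handed in when it is done.

Besides the shell and the picture viewer there is one more tool, called after "Emit:" by a JSON object that holds its "op" and its "data", one argument or row to a line. arm_command: Moves the arm, as the interface text tells. Its arguments: {"type":"object","properties":{"dp":{"type":"array"},"turn":{"type":"array"},"jaw":{"type":"array"}},"required":["dp","turn","jaw"]}

```bash
mkdir -p pics; cat > h.py <<'E'
from bench import *
import numpy as np, cv2
E
python3 - <<'E'
from h import *
for n in("scene","top"):
    cv2.imwrite(f"pics/{n}0.png",camera(n)); c=get_calibration(n); print(n,c["camera_matrix"].round(1).tolist(),c["R"].round(4).tolist(),c["t"].round(4).tolist(), (-c["R"].T@c["t"]).round(3))
o=get_obs();print(o)
E
```

```text
scene [[442.7, 0.0, 316.2], [0.0, 442.7, 239.7], [0.0, 0.0, 1.0]] [[0.5476, -0.8366, 0.0139], [-0.4201, -0.2892, -0.8602], [0.7237, 0.4652, -0.5098]] [-0.3849, 0.2959, 0.6306] [-0.121 -0.53   0.581]
top [[487.1, 0.0, 314.7], [0.0, 487.1, 243.1], [0.0, 0.0, 1.0]] [[0.0291, -0.9995, -0.0154], [-0.9978, -0.0281, -0.0602], [0.0597, 0.0171, -0.9981]] [-0.0585, 0.5724, 0.9575] [ 0.516 -0.059  0.989]
{'time_s': 0.1, 'q': array([ 1.10472182e+00,  1.81508055e-01,  1.60789214e+00, -2.70507039e-06,
        1.35383219e+00, -2.06312920e-01]), 'dq': array([-1.70043897e-03, -1.20010311e-03, -1.78505244e-03,  1.22972886e-03,
       -5.04962189e-04,  1.14202206e-05]), 'joint_efforts': array([ 6.04331453e-04, -4.45879626e+01, -3.52241600e+01, -3.91075591e-04,
        4.20192664e-03,  2.27016805e-06]), 'eef_pos': array([0.14744952, 0.5552538 , 0.2304587 ]), 'eef_rot': array([-2.69223221e-04,  1.29515606e-01,  9.91577045e-01, -7.74400749e-04]), 'wrist_force': array([ 0.2679396 , -0.55550723,  0.3747573 ]), 'torque': array([ 0.01050147, -0.02306378,  0.0090548 ]), 'grasp_force': 0.0, 'opening': 0.9982168414851152}
```

View pics/scene0.png

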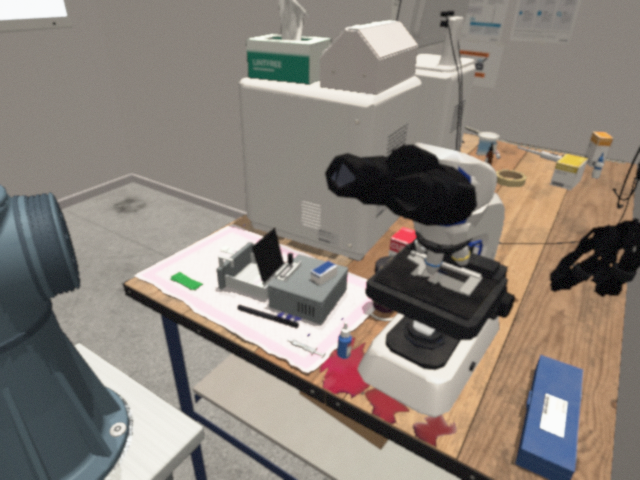

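View pics/top0.png

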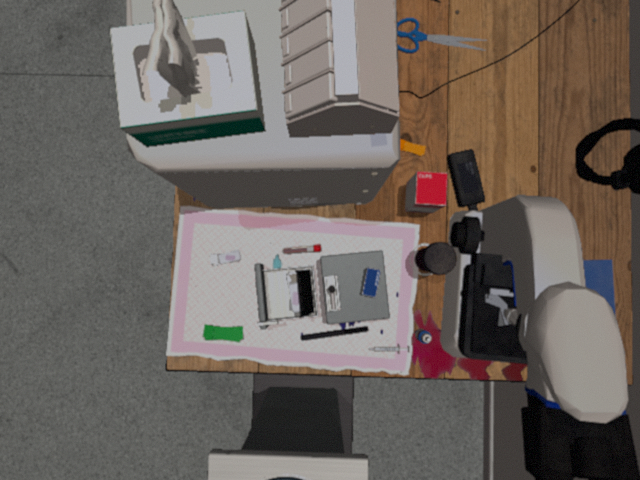

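The top view shows the incubator roof at about (319–388, 251–324), with the tray pulled out to the left up to x≈257. The cover stands up at about (305, 293), and the black pin is at about (331, 290). Things that could be mistaken for the slides:
- the white/lilac pack in the tray, at (292, 290)
- a lilac pack on the mat, at (226, 258)
- the green pack, at (223, 333)

I'll check with close crops.

```bash
python3 - <<'E'
from h import *
a=cv2.imread("pics/top0.png")[235:345,245:400]; cv2.imwrite("pics/t1.png",cv2.resize(a,None,fx=5,fy=5,interpolation=cv2.INTER_CUBIC))
a=cv2.imread("pics/scene0.png")[220:330,210:355]; cv2.imwrite("pics/s1.png",cv2.resize(a,None,fx=5,fy=5,interpolation=cv2.INTER_CUBIC))
E
```

```text
(no output)
```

View pics/t1.png

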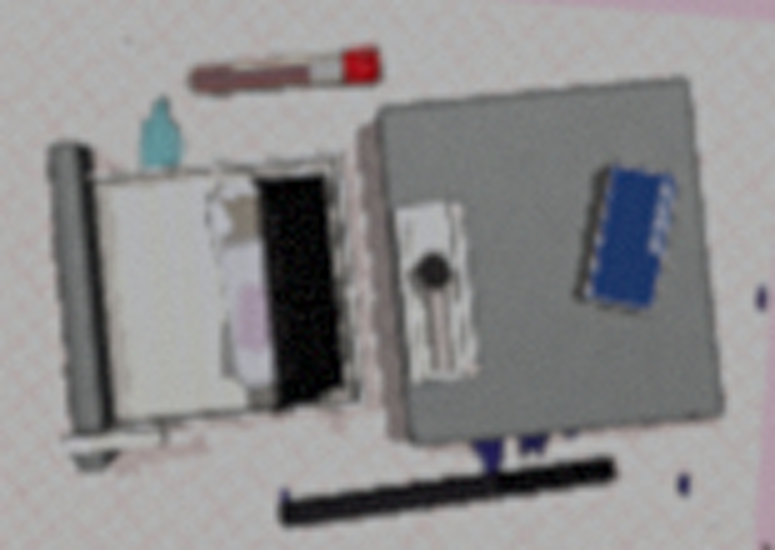

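View pics/s1.png

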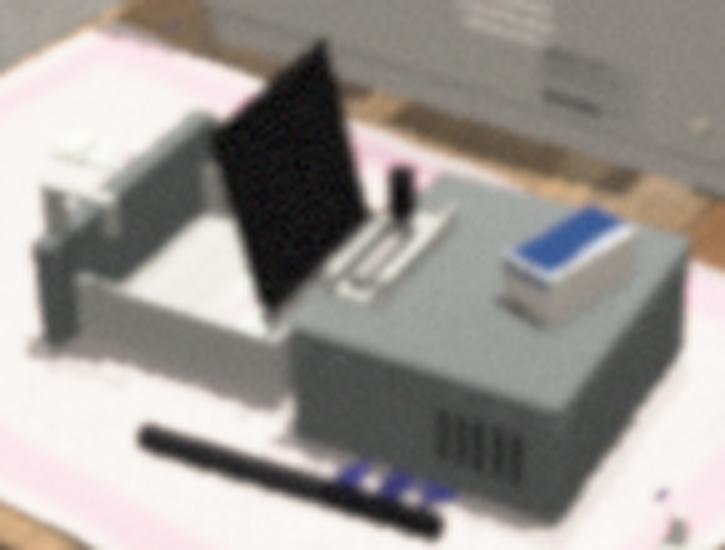

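```bash
cat > fit.py <<'E'
from h import *
from scipy.optimize import least_squares
C={n:get_calibration(n) for n in("top","scene")}
def proj(n,X):
    c=C[n]; p=X@c["R"].T+c["t"]; p=p@c["camera_matrix"].T; return p[:,:2]/p[:,2:]
off={"top":(245,235),"scene":(210,220)}
def model(q):
    x,y,yaw,d,a=q; e=lambda s:[.030-d-np.sin(0)+.088*np.cos(np.pi-a)+.004*np.sin(a),s*.042,.041+.088*np.sin(a)+.004*np.cos(a)]
    L={"A":[-.06,.065,.062],"B":[.06,.065,.062],"C":[.06,-.065,.062],"D":[-.06,-.065,.062],
     "pin":[-.044,.003,.100],"F":[-.072-d,.063,.060],"G":[-.072-d,-.05,.060],"eF":e(1),"eN":e(-1)}
    c,s=np.cos(yaw),np.sin(yaw); R=np.array([[c,-s,0],[s,c,0],[0,0,1]])
    return {k:R@np.array(v)+[x,y,0] for k,v in L.items()}
obs=[("top","A",378,107),("top","B",690,80),("top","C",722,412),("top","D",410,442),("top","pin",432,270),("top","F",50,146),
("top","eF",260,180),("top","eN",275,405),
("scene","D",295,340),("scene","C",560,410),("scene","B",688,240),("scene","A",437,178),("scene","pin",402,170),("scene","eN",213,130),("scene","eF",322,42)]
def res(q):
    M=model(q); r=[]
    for n,k,u,v in obs:
        p=proj(n,M[k][None])[0]; r.append((p-(np.array([u,v])+.5)/5+.5-off[n]))
    return np.array(r)
s=least_squares(lambda q:res(q).ravel(),[.5,-.1,-1.5,.108,1.4],loss="soft_l1")
if __name__=="__main__":
    print(s.x.round(4))
    for o,r in zip(obs,res(s.x)):print(o[:2],r.round(1))
    for k,v in model(s.x).items():print(k,v.round(4))
E
python3 fit.py
```

```text
[ 0.4896 -0.1206 -1.445   0.1126  1.2806]
('top', 'A') [-0.6  0.2]
('top', 'B') [-0.2 -0.6]
('top', 'C') [0.7 1.6]
('top', 'D') [-0.3  1.7]
('top', 'pin') [ 0.6 -0.1]
('top', 'F') [ 0.2 -0.2]
('top', 'eF') [-0.6 -0.3]
('top', 'eN') [0.9 2.3]
('scene', 'D') [-2.1 -3.5]
('scene', 'C') [0.2 0. ]
('scene', 'B') [ 1.2 -0.9]
('scene', 'A') [ 0.7 -2.6]
('scene', 'pin') [ 0.1 -0.3]
('scene', 'eN') [-0.1 -0.3]
('scene', 'eF') [-0.  -1.1]
A [ 0.5466 -0.053   0.062 ]
B [ 0.5617 -0.172   0.062 ]
C [ 0.4327 -0.1883  0.062 ]
D [ 0.4176 -0.0693  0.062 ]
pin [ 0.4871 -0.0766  0.1   ]
F [0.529  0.0704 0.06  ]
G [0.4169 0.0562 0.06  ]
eF [ 0.5183 -0.0122  0.1265]
eN [ 0.4349 -0.0228  0.1265]
```

The slides in the tray, at top px (292, 290), are the white/lilac pack, and the similar ones lie outside the tray. The fit gives the incubator at (0.490, −0.121) with yaw −1.445, the tray about 0.113 out and the cover at about 1.28 rad. All of these match the description. Next I'll write a planner and move to a point behind the cover.

```bash
cat > plan.py <<'E'
import sys
from h import *
from scipy.spatial.transform import Rotation as Ro
O=np.array([.4896,-.1206,0]); yaw=-1.445
B=Ro.from_euler("z",yaw).as_matrix()           # incubator axes in world
T=np.column_stack([-B[:,0],B[:,1],[0,0,-1]])   # tool: x=-inc x, y=inc y, z down
def state():
    o=get_obs(); w,x,y,z=o["eef_rot"]; R=Ro.from_quat([x,y,z,w]).as_matrix()
    print("t",round(o["time_s"],2),"inc mm",(B.T@(o["eef_pos"]-O)*1e3).round(1),"F inc",(B.T@o["wrist_force"]).round(2),"jaw",round(o["opening"],2))
    return o,R
def plan(*pts):
    o,R=state(); r=Ro.from_matrix(R.T@T).as_rotvec(degrees=True)/30
    for p in pts:
        d=R.T@(B@(np.array(p)/1e3)+O-o["eef_pos"])/.25; print(p,"dp",d.round(3),"turn",r.round(3))
if __name__=="__main__": plan(*[list(map(float,a.split(","))) for a in sys.argv[1:]])
E
python3 plan.py -68,0,200
```

```text
t 0.1 inc mm [-713.4 -254.7  230.5] F inc [0.58 0.2  0.37] jaw 1.0
[-68.0, 0.0, 200.0] dp [-1.915 -2.009  0.124] turn [-3.000e-03  1.000e-03  2.264e+00]
```

Emit:
{"op": "arm_command", "data": {
  "dp": [
    [-0.15, -0.16, 0.01],
    [-0.3, -0.32, 0.02],
    [-0.45, -0.48, 0.03],
    [-0.6, -0.64, 0.04],
    [-0.75, -0.8, 0.04]
  ],
  "turn": [
    [0, 0, 0.2],
    [0, 0, 0.4],
    [0, 0, 0.6],
    [0, 0, 0.8],
    [0, 0, 1.0]
  ],
  "jaw": [0, 0, 0, 0, 0]
}}

```text
time_s: 0.72
eef_pos: [0.2777, 0.3126, 0.2209]
eef_rot: [-0.0, 0.383, 0.924, -0.0]
wrist_force: [2.3, 0.4, 0.4]
opening: 0.003
grasp_force: 0.0
```

```bash
python3 plan.py -68,0,200
```

```text
t 0.72 inc mm [-456.3 -155.8  220.9] F inc [-0.11  2.35  0.4 ] jaw 0.0
[-68.0, 0.0, 200.0] dp [-1.61  -0.458  0.084] turn [-1.000e-03  0.000e+00  1.258e+00]
```

Emit:
{"op": "arm_command", "data": {
  "dp": [
    [-0.19, -0.05, 0.01],
    [-0.38, -0.1, 0.02],
    [-0.57, -0.16, 0.03],
    [-0.76, -0.21, 0.04],
    [-0.95, -0.27, 0.05]
  ],
  "turn": [
    [0, 0, 0.2],
    [0, 0, 0.4],
    [0, 0, 0.6],
    [0, 0, 0.8],
    [0, 0, 1.0]
  ],
  "jaw": [0, 0, 0, 0, 0]
}}

```text
time_s: 1.35
eef_pos: [0.3986, 0.0973, 0.2086]
eef_rot: [0.0, 0.609, 0.793, 0.0]
wrist_force: [0.7, 0.1, 0.8]
opening: -0.003
grasp_force: 0.0
```

```bash
python3 plan.py -68,0,200
```

```text
t 1.35 inc mm [-227.6  -62.9  208.6] F inc [-0.03  0.69  0.8 ] jaw -0.0
[-68.0, 0.0, 200.0] dp [-0.667  0.164  0.035] turn [ 0.    -0.     0.257]
```

Emit:
{"op": "arm_command", "data": {
  "dp": [
    [-0.16, 0.04, 0.01],
    [-0.33, 0.08, 0.02],
    [-0.5, 0.12, 0.03],
    [-0.667, 0.164, 0.035],
    [-0.667, 0.164, 0.035]
  ],
  "turn": [
    [0, 0, 0.1],
    [0, 0, 0.2],
    [0, 0, 0.257],
    [0, 0, 0.257],
    [0, 0, 0.257]
  ],
  "jaw": [0, 0, 0, 0, 0]
}}

```text
time_s: 1.98
eef_pos: [0.4819, -0.0537, 0.1996]
eef_rot: [-0.0, 0.661, 0.75, -0.0]
wrist_force: [0.0, 0.3, 0.1]
opening: 0.0
grasp_force: 0.0
```

```bash
python3 - <<'E'
from plan import *
o,R=state(); im=camera("wrist"); cv2.imwrite("pics/w1.png",im)
c=get_calibration("wrist"); M=np.array(c["mount"]); print(M.round(4).tolist(),c["camera_matrix"].tolist())
plan([-68,0,106])
# project model points into wrist
import fit
for k,X in fit.model(fit.s.x).items():
    p=R.T@(X-o["eef_pos"]); p=M[:3,:3].T@(p-M[:3,3]); p=c["camera_matrix"]@p; print(k,(p[:2]/p[2]).round(1))
E
```

```text
t 1.98 inc mm [-67.3   0.8 199.6] F inc [-0.29  0.04  0.13] jaw 0.0
[[0.0002, -0.9581, -0.2865, 0.0725], [1.0, 0.0004, -0.0006, 0.0002], [0.0007, -0.2865, 0.9581, -0.143], [0.0, 0.0, 0.0, 1.0]] [[423.6657826392924, 0.0, 325.22735294739095], [0.0, 423.6657826392924, 236.18130997700086], [0.0, 0.0, 1.0]]
t 2.02 inc mm [-6.890e+01  1.000e-01  1.994e+02] F inc [-0.19 -0.17  0.58] jaw -0.0
[-68, 0, 106] dp [-0.004  0.     0.374] turn [-0.002 -0.002  0.002]
A [418.6 230.6]
B [408.7 380.5]
C [239.8 380.4]
D [229.8 230.5]
pin [328.8 272.6]
F [427.6  32.8]
G [242.   32.8]
eF [405.5 182.6]
eN [241.8 182.5]
```

View pics/w1.png

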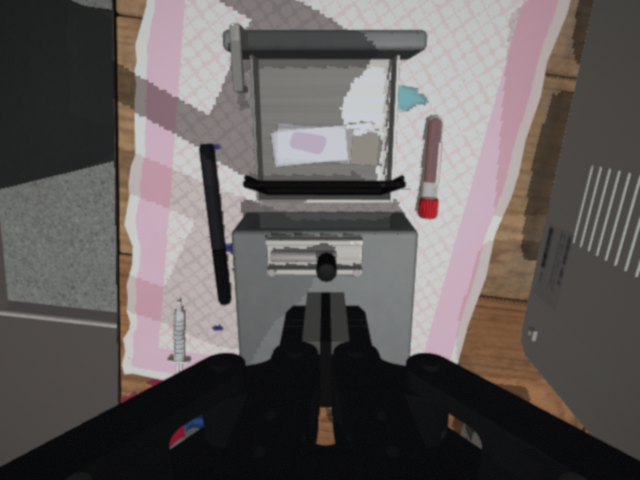

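The wrist view agrees with the model within 2–4 px: mouth corners at (234, 232) and (416, 232), cover edge at (246–404, 182), pin top at (327, 270). The slides lie in the tray at (310, 145). I'll go down behind the cover.

Emit:
{"op": "arm_command", "data": {
  "dp": [
    [0, 0, 0.1],
    [0, 0, 0.2],
    [0, 0, 0.3],
    [0, 0, 0.374],
    [0, 0, 0.374]
  ],
  "turn": [
    [0, 0, 0],
    [0, 0, 0],
    [0, 0, 0],
    [0, 0, 0],
    [0, 0, 0]
  ],
  "jaw": [0, 0, 0, 0, 0]
}}

```text
time_s: 2.65
eef_pos: [0.4793, -0.0498, 0.1051]
eef_rot: [-0.002, 0.66, 0.752, -0.001]
wrist_force: [-0.4, -0.4, -0.6]
opening: -0.001
grasp_force: 0.0
```

```bash
python3 - <<'E'
from plan import *
P=[]
for a in (1.2,1.05,.9,.75,.6,.45,.3,.2,.1,.05,0):
    r=70; P.append([round(-82.6-r*np.cos(a)+4*np.sin(a)+11,1),0,round(41+r*np.sin(a)+4*np.cos(a),1)])
plan(*P)
E
```

```text
t 2.65 inc mm [-71.5  -1.3 105.1] F inc [ 0.39 -0.43 -0.58] jaw -0.0
[np.float64(-93.2), 0, np.float64(107.7)] dp [ 0.087  0.006 -0.01 ] turn [-0.007 -0.004  0.009]
[np.float64(-103.0), 0, np.float64(103.7)] dp [0.126 0.006 0.006] turn [-0.007 -0.004  0.009]
[np.float64(-112.0), 0, np.float64(98.3)] dp [0.162 0.006 0.028] turn [-0.007 -0.004  0.009]
[np.float64(-120.1), 0, np.float64(91.6)] dp [0.194 0.006 0.055] turn [-0.007 -0.004  0.009]
[np.float64(-127.1), 0, np.float64(83.8)] dp [0.222 0.007 0.086] turn [-0.007 -0.004  0.009]
[np.float64(-132.9), 0, np.float64(75.0)] dp [0.245 0.007 0.121] turn [-0.007 -0.004  0.009]
[np.float64(-137.3), 0, np.float64(65.5)] dp [0.263 0.007 0.159] turn [-0.007 -0.004  0.009]
[np.float64(-139.4), 0, np.float64(58.8)] dp [0.271 0.007 0.186] turn [-0.007 -0.004  0.009]
[np.float64(-140.9), 0, np.float64(52.0)] dp [0.277 0.007 0.213] turn [-0.007 -0.004  0.009]
[np.float64(-141.3), 0, np.float64(48.5)] dp [0.279 0.007 0.227] turn [-0.007 -0.004  0.009]
[np.float64(-141.6), 0, np.float64(45.0)] dp [0.28  0.007 0.241] turn [-0.007 -0.004  0.009]
```

Emit:
{"op": "arm_command", "data": {
  "dp": [
    [0.045, 0, -0.005],
    [0.087, 0, -0.005],
    [0.126, 0, 0.006],
    [0.162, 0, 0.028],
    [0.194, 0, 0.055]
  ],
  "turn": [
    [0, 0, 0],
    [0, 0, 0],
    [0, 0, 0],
    [0, 0, 0],
    [0, 0, 0]
  ],
  "jaw": [0, 0, 0, 0, 0]
}}

```text
time_s: 3.28
eef_pos: [0.4751, -0.0027, 0.0926]
eef_rot: [0.0, 0.66, 0.751, 0.0]
wrist_force: [0.1, -0.6, 0.9]
opening: -0.004
grasp_force: 0.4
```

```bash
python3 plan.py -127,0,83.8 -133,0,75 -137.3,0,65.5 -139.4,0,58.8 -140.9,0,52 -141.6,0,45
```

```text
t 3.27 inc mm [-118.8    0.4   92.6] F inc [0.57 0.01 0.86] jaw -0.0
[-127.0, 0.0, 83.8] dp [ 0.033 -0.001  0.035] turn [0.001 0.    0.007]
[-133.0, 0.0, 75.0] dp [ 0.057 -0.001  0.07 ] turn [0.001 0.    0.007]
[-137.3, 0.0, 65.5] dp [ 0.074 -0.001  0.108] turn [0.001 0.    0.007]
[-139.4, 0.0, 58.8] dp [ 0.082 -0.001  0.135] turn [0.001 0.    0.007]
[-140.9, 0.0, 52.0] dp [ 0.088 -0.001  0.162] turn [0.001 0.    0.007]
[-141.6, 0.0, 45.0] dp [ 0.091 -0.001  0.19 ] turn [0.001 0.    0.007]
```

Emit:
{"op": "arm_command", "data": {
  "dp": [
    [0.033, 0, 0.035],
    [0.057, 0, 0.07],
    [0.074, 0, 0.108],
    [0.082, 0, 0.135],
    [0.088, 0, 0.162]
  ],
  "turn": [
    [0, 0, 0],
    [0, 0, 0],
    [0, 0, 0],
    [0, 0, 0],
    [0, 0, 0]
  ],
  "jaw": [0, 0, 0, 0, 0]
}}

```text
time_s: 3.9
eef_pos: [0.4719, 0.0185, 0.0517]
eef_rot: [-0.0, 0.66, 0.751, -0.0]
wrist_force: [-0.9, -0.4, 0.7]
opening: -0.0
grasp_force: 0.4
```

```bash
python3 plan.py -141.6,0,48 -141.6,0,45 -141.6,0,43.5
```

```text
t 3.9 inc mm [-1.403e+02 -1.000e-01  5.170e+01] F inc [ 0.26 -0.97  0.7 ] jaw -0.0
[-141.6, 0.0, 48.0] dp [0.005 0.001 0.015] turn [-0.001 -0.     0.006]
[-141.6, 0.0, 45.0] dp [0.005 0.001 0.027] turn [-0.001 -0.     0.006]
[-141.6, 0.0, 43.5] dp [0.005 0.001 0.033] turn [-0.001 -0.     0.006]
```

Emit:
{"op": "arm_command", "data": {
  "dp": [
    [0.003, 0, 0.012],
    [0.005, 0, 0.022],
    [0.005, 0, 0.027],
    [0.005, 0, 0.031],
    [0.005, 0, 0.031]
  ],
  "turn": [
    [0, 0, 0],
    [0, 0, 0],
    [0, 0, 0],
    [0, 0, 0],
    [0, 0, 0]
  ],
  "jaw": [0, 0, 0, 0, 0]
}}

```text
time_s: 4.53
eef_pos: [0.4721, 0.0196, 0.0449]
eef_rot: [0.0, 0.66, 0.751, -0.0]
wrist_force: [-1.7, -0.4, 4.2]
opening: 0.003
grasp_force: 2.2
```

```bash
python3 plan.py -141.6,0,43 -141.6,0,42
```

```text
t 4.53 inc mm [-141.3    0.2   44.9] F inc [ 0.2  -1.69  4.17] jaw 0.0
[-141.6, 0.0, 43.0] dp [ 0.001 -0.001  0.008] turn [0.    0.    0.007]
[-141.6, 0.0, 42.0] dp [ 0.001 -0.001  0.012] turn [0.    0.    0.007]
```

Emit:
{"op": "arm_command", "data": {
  "dp": [
    [0, 0, 0.005],
    [0, 0, 0.005],
    [0, 0, -0.1],
    [0, 0, -0.25],
    [0.02, 0, -0.25]
  ],
  "turn": [
    [0, 0, 0],
    [0, 0, 0],
    [0, 0, 0],
    [0, 0, 0],
    [0, 0, 0]
  ],
  "jaw": [0, 0, 0, 0, 0]
}}

```text
time_s: 5.15
eef_pos: [0.474, 0.0241, 0.11]
eef_rot: [0.003, 0.66, 0.751, 0.002]
wrist_force: [-0.2, 0.1, -0.2]
opening: -0.001
grasp_force: 0.0
```

```bash
python3 plan.py -220,0,107  -220,0,40
```

```text
t 5.15 inc mm [-145.5    2.7  110. ] F inc [-0.11 -0.16 -0.24] jaw -0.0
[-220.0, 0.0, 107.0] dp [ 0.298 -0.01   0.011] turn [0.012 0.004 0.006]
[-220.0, 0.0, 40.0] dp [ 0.299 -0.012  0.279] turn [0.012 0.004 0.006]
```

Emit:
{"op": "arm_command", "data": {
  "dp": [
    [0.16, 0, 0.01],
    [0.3, 0, 0.01],
    [0.3, 0, 0.09],
    [0.3, 0, 0.2],
    [0.3, 0, 0.279]
  ],
  "turn": [
    [0, 0, 0],
    [0, 0, 0],
    [0, 0, 0],
    [0, 0, 0],
    [0, 0, 0]
  ],
  "jaw": [0, 0, 0, 0, 0]
}}

```text
time_s: 5.78
eef_pos: [0.4604, 0.0994, 0.0354]
eef_rot: [-0.001, 0.66, 0.751, -0.001]
wrist_force: [0.5, -0.3, -0.5]
opening: -0.003
grasp_force: 0.0
```

```bash
python3 - <<'E'
from plan import *
cv2.imwrite("pics/w2.png",camera("wrist"))
a=camera("scene")[200:340,190:370]
cv2.imwrite("pics/s2.png",cv2.resize(a,None,fx=4,fy=4,interpolation=cv2.INTER_CUBIC))
plan([-205,0,40],[-195,0,40])
E
```

```text
t 5.88 inc mm [-222.    -2.8   34.5] F inc [ 0.03 -0.71 -0.36] jaw 0.01
[-205, 0, 40] dp [-0.068  0.011 -0.022] turn [-0.011 -0.002  0.007]
[-195, 0, 40] dp [-0.108  0.011 -0.022] turn [-0.011 -0.002  0.007]
```

View pics/s2.png

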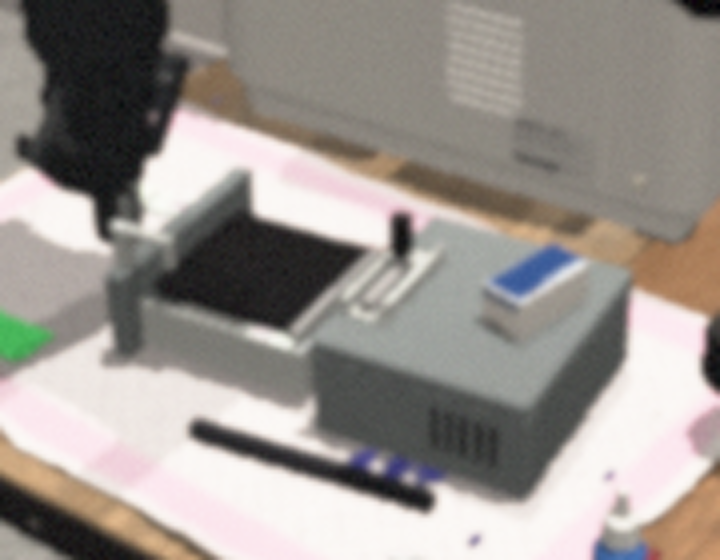

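The cover lies flat at crop px (265, 270), nothing else has moved, and the tool stands in front of the panel. Now I'll push the tray.

Emit:
{"op": "arm_command", "data": {
  "dp": [
    [-0.03, 0.011, -0.022],
    [-0.07, 0.011, -0.022],
    [-0.1, 0.011, -0.022],
    [-0.125, 0.011, -0.022],
    [-0.15, 0.011, -0.022]
  ],
  "turn": [
    [0, 0, 0],
    [0, 0, 0],
    [0, 0, 0],
    [0, 0, 0],
    [0, 0, 0]
  ],
  "jaw": [0, 0, 0, 0, 0]
}}

```text
time_s: 6.5
eef_pos: [0.4696, 0.0618, 0.0431]
eef_rot: [0.0, 0.66, 0.751, 0.0]
wrist_force: [0.1, 2.4, 1.1]
opening: 0.003
grasp_force: 1.1
```

```bash
python3 plan.py -95,0,40  -83,0,40
```

```text
t 6.5 inc mm [-183.5    3.    43.1] F inc [-2.33  0.44  1.07] jaw 0.0
[-95.0, 0.0, 40.0] dp [-0.354 -0.013  0.012] turn [ 0.002 -0.     0.006]
[-83.0, 0.0, 40.0] dp [-0.402 -0.013  0.012] turn [ 0.002 -0.     0.006]
```

Emit:
{"op": "arm_command", "data": {
  "dp": [
    [-0.03, -0.003, 0.002],
    [-0.06, -0.003, 0.004],
    [-0.09, -0.003, 0.006],
    [-0.12, -0.003, 0.006],
    [-0.15, -0.003, 0.006]
  ],
  "turn": [
    [0, 0, 0],
    [0, 0, 0],
    [0, 0, 0],
    [0, 0, 0],
    [0, 0, 0]
  ],
  "jaw": [0, 0, 0, 0, 0]
}}

```text
time_s: 7.12
eef_pos: [0.4729, 0.0245, 0.041]
eef_rot: [-0.0, 0.66, 0.751, -0.0]
wrist_force: [-0.9, 2.1, 1.3]
opening: 0.001
grasp_force: 1.1
```

Emit:
{"op": "arm_command", "data": {
  "dp": [
    [-0.03, 0, 0],
    [-0.06, 0, 0],
    [-0.09, 0, 0],
    [-0.12, 0, 0],
    [-0.15, 0, 0]
  ],
  "turn": [
    [0, 0, 0],
    [0, 0, 0],
    [0, 0, 0],
    [0, 0, 0],
    [0, 0, 0]
  ],
  "jaw": [0, 0, 0, 0, 0]
}}

```text
time_s: 7.75
eef_pos: [0.478, -0.0127, 0.0411]
eef_rot: [-0.0, 0.66, 0.751, -0.0]
wrist_force: [-1.7, 0.9, -1.9]
opening: 0.002
grasp_force: 1.1
```

```bash
python3 plan.py -95,0,40  -83,0,40
```

```text
t 7.75 inc mm [-108.5    2.1   41.1] F inc [-1.14 -1.56 -1.9 ] jaw 0.0
[-95.0, 0.0, 40.0] dp [-0.054 -0.008  0.005] turn [-0.001 -0.     0.007]
[-83.0, 0.0, 40.0] dp [-0.102 -0.009  0.005] turn [-0.001 -0.     0.007]
```

Emit:
{"op": "arm_command", "data": {
  "dp": [
    [-0.02, 0, 0],
    [-0.04, 0, 0],
    [-0.06, 0, 0],
    [-0.075, 0, 0],
    [-0.085, 0, 0]
  ],
  "turn": [
    [0, 0, 0],
    [0, 0, 0],
    [0, 0, 0],
    [0, 0, 0],
    [0, 0, 0]
  ],
  "jaw": [0, 0, 0, 0, 0]
}}

```text
time_s: 8.38
eef_pos: [0.481, -0.0335, 0.0413]
eef_rot: [0.0, 0.66, 0.751, 0.0]
wrist_force: [-1.6, 1.7, -1.0]
opening: -0.003
grasp_force: 1.0
```

```bash
python3 plan.py -83,0,40
```

```text
t 8.38 inc mm [-87.4   2.4  41.3] F inc [-1.87 -1.35 -0.97] jaw -0.0
[-83.0, 0.0, 40.0] dp [-0.018 -0.01   0.005] turn [0.    0.    0.006]
```

Emit:
{"op": "arm_command", "data": {
  "dp": [
    [-0.005, 0, 0],
    [-0.01, 0, 0],
    [-0.015, 0, 0],
    [-0.019, 0, 0],
    [-0.019, 0, 0]
  ],
  "turn": [
    [0, 0, 0],
    [0, 0, 0],
    [0, 0, 0],
    [0, 0, 0],
    [0, 0, 0]
  ],
  "jaw": [0, 0, 0, 0, 0]
}}

```text
time_s: 9.0
eef_pos: [0.4815, -0.0376, 0.0414]
eef_rot: [-0.0, 0.66, 0.751, 0.0]
wrist_force: [-2.0, 5.1, -0.1]
opening: -0.004
grasp_force: 2.5
```

Emit:
{"op": "arm_command", "data": {
  "dp": [
    [-0.004, 0, 0],
    [-0.008, 0, 0],
    [-0.008, 0, 0]
  ],
  "turn": [
    [0, 0, 0],
    [0, 0, 0],
    [0, 0, 0]
  ],
  "jaw": [0, 0, 0]
}}

```text
time_s: 9.38
eef_pos: [0.4815, -0.0377, 0.0414]
eef_rot: [-0.001, 0.66, 0.751, 0.001]
wrist_force: [-1.5, 13.6, 4.2]
opening: 0.001
grasp_force: 7.1
```

```bash
python3 plan.py -105,0,41 -105,0,150
```

```text
t 9.38 inc mm [-83.3   2.4  41.4] F inc [-13.66   0.18   4.18] jaw 0.0
[-105.0, 0.0, 41.0] dp [ 0.087 -0.009  0.002] turn [ 0.    -0.008  0.006]
[-105.0, 0.0, 150.0] dp [ 0.089 -0.009 -0.434] turn [ 0.    -0.008  0.006]
```

Emit:
{"op": "arm_command", "data": {
  "dp": [
    [0.06, 0, 0],
    [0.1, 0, 0],
    [0.1, 0, -0.15],
    [0.1, 0, -0.35],
    [0.1, 0, -0.43]
  ],
  "turn": [
    [0, 0, 0],
    [0, 0, 0],
    [0, 0, 0],
    [0, 0, 0],
    [0, 0, 0]
  ],
  "jaw": [0, 0, 0, 0, 0]
}}

```text
time_s: 10.0
eef_pos: [0.4804, -0.0156, 0.1521]
eef_rot: [0.003, 0.66, 0.751, 0.001]
wrist_force: [-1.3, 0.1, -0.0]
opening: -0.002
grasp_force: 0.0
```

```bash
python3 - <<'E'
from plan import *
import fit
o,R=state(); im=camera("wrist")[170:430,170:470]; cv2.imwrite("pics/w3.png",cv2.resize(im,None,fx=2.3,fy=2.3))
c=get_calibration("wrist"); M=np.array(c["mount"])
q=fit.s.x.copy(); q[3]=0
for k,X in fit.model(q).items():
    p=R.T@(X-o["eef_pos"]); p=M[:3,:3].T@(p-M[:3,3]); p=c["camera_matrix"]@p; print(k,((p[:2]/p[2]-170)*2.3).round(1))
plan([-44,36,150],[-44,36,86])
E
```

```text
t 10.0 inc mm [-105.3    4.   152.1] F inc [-0.25 -1.23 -0.01] jaw -0.0
A [585.1 326.4]
B [556.4 688.9]
C [122.2 689. ]
D [ 92.4 325.6]
pin [349.9 464.2]
F [579.  281.5]
G [148.3 280.7]
eF [525.5 741.6]
eN [145.2 741.8]
t 10.05 inc mm [-104.9    4.9  153.7] F inc [-0.39  0.58  1.3 ] jaw 0.0
[-44, 36, 150] dp [-0.244  0.123  0.016] turn [0.014 0.007 0.008]
[-44, 36, 86] dp [-0.243  0.121  0.272] turn [0.014 0.007 0.008]
```

View pics/w3.png

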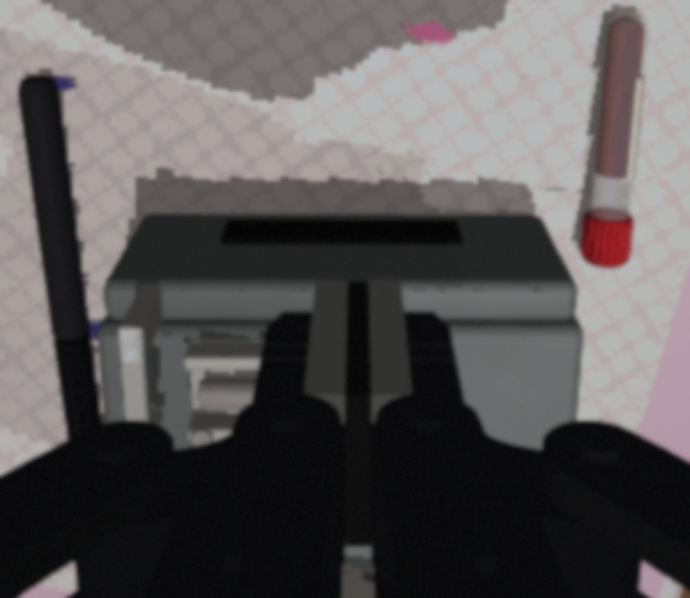

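The tray is home: the panel's outer top edge is at row 281, as predicted, and the panel sits against the mouth at row 320. I'll move beside the pin on its +y side.

Emit:
{"op": "arm_command", "data": {
  "dp": [
    [-0.12, 0.06, 0.01],
    [-0.244, 0.123, 0.016],
    [-0.244, 0.123, 0.1],
    [-0.244, 0.123, 0.2],
    [-0.244, 0.123, 0.265]
  ],
  "turn": [
    [0, 0, 0],
    [0, 0, 0],
    [0, 0, 0],
    [0, 0, 0],
    [0, 0, 0]
  ],
  "jaw": [0, 0, 0, 0, 0]
}}

```text
time_s: 10.68
eef_pos: [0.5161, -0.0715, 0.0807]
eef_rot: [-0.001, 0.66, 0.751, -0.0]
wrist_force: [-0.4, -0.2, -0.2]
opening: 0.003
grasp_force: 0.0
```

```bash
python3 plan.py -44,24,86 -44,17,86
```

```text
t 10.68 inc mm [-45.4  32.4  80.7] F inc [ 0.13 -0.46 -0.18] jaw 0.0
[-44.0, 24.0, 86.0] dp [-0.005 -0.034 -0.021] turn [-0.003 -0.001  0.007]
[-44.0, 17.0, 86.0] dp [-0.005 -0.062 -0.021] turn [-0.003 -0.001  0.007]
```

Emit:
{"op": "arm_command", "data": {
  "dp": [
    [-0.003, 0, -0.016],
    [-0.003, -0.015, -0.016],
    [-0.003, -0.03, -0.016],
    [-0.003, -0.045, -0.016],
    [-0.003, -0.06, -0.016]
  ],
  "turn": [
    [0, 0, 0],
    [0, 0, 0],
    [0, 0, 0],
    [0, 0, 0],
    [0, 0, 0]
  ],
  "jaw": [0, 0, 0, 0, 0]
}}

```text
time_s: 11.3
eef_pos: [0.5023, -0.0746, 0.087]
eef_rot: [0.001, 0.66, 0.751, 0.0]
wrist_force: [2.4, 0.2, 0.1]
opening: 0.002
grasp_force: 0.7
```

```bash
python3 plan.py -44,17,86 -44,-12,86
```

```text
t 11.3 inc mm [-44.   18.4  87. ] F inc [0.14 2.43 0.14] jaw 0.0
[-44.0, 17.0, 86.0] dp [-0.    -0.006  0.004] turn [0.003 0.001 0.006]
[-44.0, -12.0, 86.0] dp [ 0.    -0.122  0.004] turn [0.003 0.001 0.006]
```

Emit:
{"op": "arm_command", "data": {
  "dp": [
    [0, -0.015, 0],
    [0, -0.03, 0],
    [0, -0.045, 0],
    [0, -0.06, 0],
    [0, -0.075, 0]
  ],
  "turn": [
    [0, 0, 0],
    [0, 0, 0],
    [0, 0, 0],
    [0, 0, 0],
    [0, 0, 0]
  ],
  "jaw": [0, 0, 0, 0, 0]
}}

```text
time_s: 11.92
eef_pos: [0.4833, -0.0769, 0.0865]
eef_rot: [0.0, 0.66, 0.751, -0.0]
wrist_force: [1.3, 0.2, 0.9]
opening: -0.0
grasp_force: 0.6
```

```bash
python3 plan.py -44,-12,86
```

```text
t 11.93 inc mm [-44.1  -0.8  86.5] F inc [-0.09  1.29  0.89] jaw -0.0
[-44.0, -12.0, 86.0] dp [-0.    -0.045  0.002] turn [0.    0.    0.007]
```

Steady at 1.3 N, so the bolt is sliding freely.

Emit:
{"op": "arm_command", "data": {
  "dp": [
    [0, -0.01, 0],
    [0, -0.02, 0],
    [0, -0.03, 0],
    [0, -0.036, 0],
    [0, -0.04, 0]
  ],
  "turn": [
    [0, 0, 0],
    [0, 0, 0],
    [0, 0, 0],
    [0, 0, 0],
    [0, 0, 0]
  ],
  "jaw": [0, 0, 0, 0, 0]
}}

```text
time_s: 12.55
eef_pos: [0.4759, -0.0781, 0.0871]
eef_rot: [0.002, 0.66, 0.751, 0.002]
wrist_force: [12.0, 3.0, -6.0]
opening: -0.002
grasp_force: 6.1
```

```bash
python3 plan.py -44,-12,86
```

```text
t 12.55 inc mm [-43.9  -8.2  87.1] F inc [-1.51 12.29 -6.01] jaw -0.0
[-44.0, -12.0, 86.0] dp [ 0.    -0.015  0.004] turn [0.011 0.001 0.005]
```

Emit:
{"op": "arm_command", "data": {
  "dp": [
    [0, 0.05, 0],
    [0, 0.09, 0],
    [0, 0.09, -0.15],
    [0, 0.09, -0.35],
    [0.2, 0.09, -0.55]
  ],
  "turn": [
    [0, 0, 0],
    [0, 0, 0],
    [0, 0, 0],
    [0, 0, 0],
    [0, 0, 0]
  ],
  "jaw": [0, 0, 0, 0, 0]
}}

```text
time_s: 13.18
eef_pos: [0.4909, -0.0328, 0.2199]
eef_rot: [0.0, 0.661, 0.75, -0.0]
wrist_force: [0.6, 0.9, -0.9]
opening: 0.001
grasp_force: 0.0
```

Emit:
{"op": "arm_command", "data": {
  "dp": [
    [0.2, 0, 0],
    [0.4, 0, 0],
    [0.6, 0, 0],
    [0.75, 0, 0],
    [0.75, 0, 0]
  ],
  "turn": [
    [0, 0, 0],
    [0, 0, 0],
    [0, 0, 0],
    [0, 0, 0],
    [0, 0, 0]
  ],
  "jaw": [0, 0, 0, 0, 0]
}}

```text
time_s: 13.8
eef_pos: [0.4654, 0.1567, 0.218]
eef_rot: [-0.0, 0.658, 0.753, -0.0]
wrist_force: [0.2, -0.9, -0.3]
opening: -0.001
grasp_force: 0.0
```

```bash
python3 - <<'E'
from plan import *
import fit
state()
t=camera("top")[235:345,290:400]; s=camera("scene")[235:345,245:355]
cv2.imwrite("pics/f.png",np.hstack([cv2.resize(a,(400,400),interpolation=cv2.INTER_CUBIC) for a in(t,s)]))
for b in(.02,.026,.03):
    X=B@np.array([-.044,.003-b,.1])+O
    print(b,((fit.proj("top",X[None])[0]-[290,235])*400/110).round(),((fit.proj("scene",X[None])[0]-[245,235])*400/110+[400,0]).round())
E
```

```text
t 13.8 inc mm [-278.2   10.7  218. ] F inc [ 0.95  0.08 -0.3 ] jaw -0.0
0.02 [155. 235.] [546.  84.]
0.026 [156. 247.] [541.  89.]
0.03 [157. 255.] [537.  93.]
```

View pics/f.png

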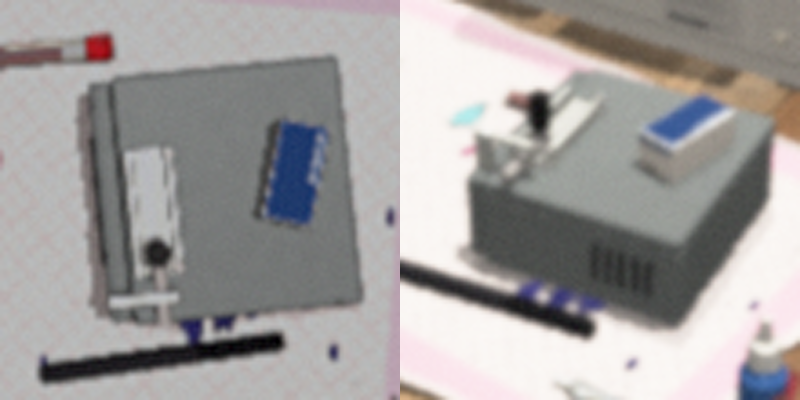

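The pin is at (156, 252) in the top crop and (538, 95) in the scene crop, which matches about 0.03 travel. The bolt passes through the eye at (165, 300), the tray is home, and the bystanders haven't moved. I'm handing in.

```bash
python3 -c "
from bench import *
print(hand_in())"
```

```text
the job is handed in; nothing more can be done
None
```

The incubator is shut and handed in: cover pushed flat, tray pushed home to its stop, and bolt pushed to its stop through the eye, in that order, by about 14 s on the robot's clock; the slides were last seen lying in the tray, before the cover closed over them.

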